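# Turn the bone chisel round in its guard by way of the spring clip

## Robot

A 6-joint arm with a two-finger parallel gripper is mounted at the origin on a cart in front of the work surface, level with it; the furniture and walls round the work are solid. World frame = base frame: x ahead of the robot, y to its left, z up, the work surface at z = 0. Lengths are in m, angles in degrees, forces in N, time in s.
With the tool pointing down it reaches from about 0.3 to 0.875 m from the base axis. Payload 6.4 kg.
Tool frame: the origin (TCP) lies midway between the tips of the shut fingers; the grasp point (between the pads) lies 19 mm behind it (manip.grasp_offset is the distance from the TCP to the grasp point, in m); z points along the fingers, y is the direction in which the jaws open and shut (so a half turn about z gives the same grasp; the last joint's range is limited). The gripper opens to 88 mm and grips with 3 to 60 N. Pads are 18 mm wide; open, the fingers measure 123 mm over their backs; the gripper's body (75 mm by 187 mm) begins 45 mm behind the grasp point.
Start: joints at [-80.403, 10.359, 92.074, -0, 77.567, -11.82], TCP at [0.21, -0.535, 0.239] pointing down, gripper open.
Joint ranges: [-171.53, 171.53], [-51.25, 118.39], [17.06, 147.69], [-65.23, 245.23], [0, 150.52], [-178.68, 178.68]. Speed limits (degrees/s): [147.25, 147.25, 172.46, 180, 180, 180].

## Interface

Orientations are given as a 3x3 rotation matrix whose columns are the frame's x, y, z axes.
In Python, from cell import manip, planner, sense, capture gives the robot as it stands. Calls block until the motion is done:
- manip.move_to(position, orientation): joint-space move of the TCP to a pose.
- manip.servo_line(position, frame=None, vel=0.15): straight line of the TCP; frame=None keeps the orientation; vel is the mean speed in m/s.
- manip.move_j(angles): joint-space move.
- manip.command_gripper(opening, f_grip=None): finger opening in m; f_grip is the grip in N (None keeps the last); returns when the fingers have stopped.
- manip.hold(seconds).
- planner.inverse_kinematics(position, orientation): joint angles nearest the present ones, or None.
- sense(): the state.
- capture(name): name is "side" or "top" or "wrist"; returns a dict with "pixels" (480x640x3 uint8, red, green, blue), "mtx" (3x3 intrinsics, pixels), "extrinsics" (4x4, takes a point from camera to world coordinates); the wrist camera has in their place "tool_from_camera" (4x4, takes a point from camera to tool coordinates, whose origin is the TCP and whose axes are the flange's). Camera axes: x right, y down, z forward; pixel columns grow to the right and rows downward; lengths in m; the calibration is good to about 2 mm. A picture is of the moment at which its call begins: read the wrist's pose just before it. There is no depth.
A pose or a line that the arm cannot do raises manip.IKError and nothing moves.
- manip.sign_off(): hands the job in, once; it reports no verdict.
The state is a dict: "time_s": time; "joint_pos": joint angles; "joint_vel": joint speeds; "joint_efforts": joint torques, N m; "ee_pos": TCP position; "ee_rot": TCP orientation; "force": force on the tool from outside, world axes, zero at the start; "wrist_torque": the same for the moment, N m; "finger_gap": finger opening in m.
Only numpy, scipy, OpenCV 4.12 (cv2) and the standard library are available. Lean on these libraries where they do the work, as an engineer would, in place of code of your own. Each camera call takes 0.05 s, during which the arm holds its last target.

## Task

The bone chisel was put into the steel guard channel backwards, with its blade sticking out. Press the middle of its handle level into the spring clip and let go, take it again by the butt half on the other side of the clip, and lay it back flat in the channel the right way round: blade well inside, close to the end wall, butt sticking out. Do not let the chisel touch the trolley top, and leave the other things where they are.

Things in the scene. Friction and masses are not known exactly. Their poses are not given: they have to be found in the camera images.
- chisel: Loose steel bone chisel, 70 g, 165 mm long. Origin mid-length, at the underside; z up; x along it: butt at -82.5 mm, cutting edge at +82.5 mm. Handle octagonal, 14 mm across flats (14 mm high and wide), from x = -82.5 to +57.5 mm, butt end with two dark rings; then a flat blade 14 mm wide, 4 mm thick, at mid-height. Centre of mass at about x = -8 mm.
- edge (a point): Middle of the chisel's cutting edge (chisel x = +82.5 mm, 7 mm above the underside). At the start the blade sticks out of the guard's mouth and the butt lies inside by the end wall.
- guard: Fixed steel guard: open-topped straight channel on a foot plate 104 x 70 mm. Origin under the channel's centre at trolley-top level; x along it, from the open mouth (x = -50 mm, nearer the robot) to the end wall (inner face x = +50 mm). Channel 28 mm wide inside, floor at z = 32 mm, wall rims at z = 60 mm. Things are lowered in from above, held by the end outside the mouth.
- guard_mouth (a point): Middle of the channel floor's edge at the guard's open mouth (guard x = -50 mm, z = 32 mm). From here a floor tongue 10 mm wide runs out 22 mm further, level with the floor, as a support.
- clip: Fixed spring clip on a dark foot plate 70 x 66 mm: two upright sprung steel jaws 22 mm long with flared lips, beside a white cradle 28 mm long. Origin under the cradle's centre at trolley-top level; x along the jaws, the way a held part lies (either way round); z up. Symmetrical.
- clip_cradle (a point): Middle of the cradle's top in the clip, 34 mm above the trolley top. Jaws 16 mm apart here, 10 mm at the beads 12.5 mm higher, flared to 24 mm at the top (z = 63 mm). The chisel's handle is pressed straight down by a few newtons until it rests on the cradle, the beads snapping over it; a straight pull up of a few newtons frees it.
- gauze: Bystander: flat printed packet 86 x 85 x 19 mm, loose; origin at the centre of its underside.
- dappen: Bystander: small waisted glass-like dish 33 mm across, 26 mm high, loose; origin at the centre of its underside.
- sutures: Bystander: small printed carton 29 x 78 x 59 mm, standing, loose; origin at the centre of its underside.

How it is judged (in metres and radians):
On the way, in this order (a step that is already met when the one before it is completed fails the run):
1. the chisel sits pressed home and level in the spring clip, let go by the fingers (x of chisel in the frame of clip between -0.035 and 0.035 m and y of chisel in the frame of clip between -0.01 and 0.01 m and z of chisel in the frame of clip between 0.029 and 0.0385 m and angle between the x axis of chisel and the x axis of clip, either way round below 0.2 rad and angle between chisel's own z axis and vertical below 0.12 rad and contact force between the fingers and chisel below 0.05 N), for 0.2 s.
2. the fingers hold the chisel by its butt half, lifted out of the clip (x of the grasp point in the frame of chisel below -0.02 m and contact force between the fingers and chisel above 0.5 N and contact force between chisel and clip below 0.05 N and height (world z) of chisel above 0.055 m), for 0.1 s.
At the end, for the whole second after the job is handed in: The chisel lies released and at rest in the guard channel, cutting edge within 35 mm of the end wall, edge and middle within 12 mm of the channel line, underside within 5 mm of the floor, tilt under 0.10 rad, within 0.15 rad of the channel line (x of edge in the frame of guard between 0.015 and 0.053 m and y of edge in the frame of guard between -0.012 and 0.012 m and y of chisel in the frame of guard between -0.012 and 0.012 m and z of chisel in the frame of guard between 0.027 and 0.037 m and angle between chisel's own z axis and vertical below 0.1 rad and angle between the x axis of chisel and the x axis of guard, either way round below 0.15 rad and contact force between the fingers and chisel below 0.05 N and linear speed of chisel below 0.01 m/s); the robot touches nothing.
It fails at once if the chisel touches or nearly touches the trolley top (height (world z) of chisel below 0.018 m or height (world z) of edge below 0.012 m).
It fails at once if a loose bystander is pushed more than 25 mm (distance of any of gauze, dappen, sutures from where it was at the start of the episode above 0.025 m).
It also fails if it takes over 64 s, if anything falls off the work surface, if the arm or the gripper's body presses on something with over 40 N, if the wrist force passes 120 N, or if a joint passes its speed limit or range.

## Working session

There is one attempt and no reset: what is moved stays moved. The work goes in short steps, each a Python script; the robot and the scene stay as the last script left them, time stands still between calls to the robot, and variables do not carry over. Pictures are saved under pics/ and viewed, and the job is handed in when it is done.

```bash
ls; mkdir -p pics
python3 - <<'E'
from cell import manip, planner, sense, capture
import cv2,numpy as np
s=sense();print(s['time_s'],s['ee_pos'],s['ee_rot'],s['force'],s['finger_gap'],manip.grasp_offset)
for n in("side","top","wrist"):
    c=capture(n);cv2.imwrite(f"pics/{n}0.png",c["pixels"][:,:,::-1])
    print(n,c["mtx"].tolist(),np.round(c.get("extrinsics",c.get("tool_from_camera")),4).tolist())
E
```

```text
pics
0.0 [ 0.20989032 -0.53476061  0.23781472] [[ 9.30930073e-01  3.65197353e-01 -3.03116568e-04]
 [ 3.65197312e-01 -9.30928537e-01  1.72704398e-03]
 [ 3.48532026e-04 -1.71845453e-03 -9.99998463e-01]] [-0.34750548 -0.35079032 -0.77981256] 0.08821866671528693 0.0187
side [[541.2855042096594, 0.0, 322.555658431186], [0.0, 541.2855042096594, 236.75439659485735], [0.0, 0.0, 1.0]] [[-0.8568, -0.2916, 0.4254, 0.1398], [-0.5157, 0.4754, -0.7128, 0.7118], [0.0056, -0.8301, -0.5577, 0.6549], [0.0, 0.0, 0.0, 1.0]]
top [[562.6108492382078, 0.0, 312.0119216213825], [0.0, 562.6108492382078, 229.08168915350086], [0.0, 0.0, 1.0]] [[0.0273, -0.9894, 0.1424, 0.4745], [-0.9995, -0.0288, -0.0087, -0.0422], [0.0127, -0.1421, -0.9898, 0.9398], [0.0, 0.0, 0.0, 1.0]]
wrist [[352.76258859968095, 0.0, 323.60561543206876], [0.0, 352.76258859968095, 239.93752268265868], [0.0, 0.0, 1.0]] [[0.0005, -0.954, -0.2998, 0.0768], [1.0, 0.0003, 0.0007, 0.0004], [-0.0006, -0.2998, 0.954, -0.1454], [0.0, 0.0, 0.0, 1.0]]
```

View pics/top0.png

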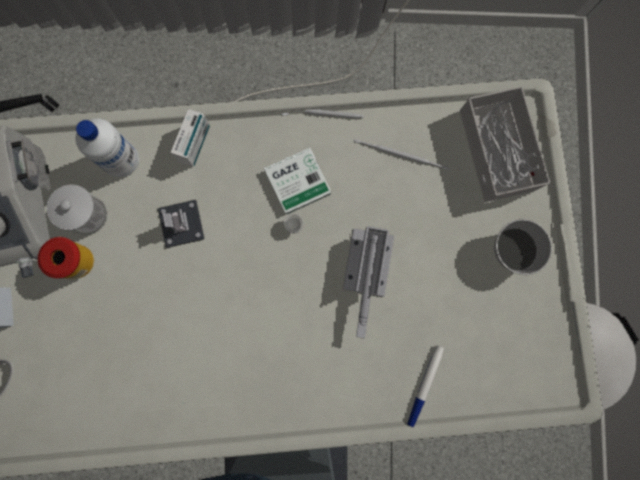

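View pics/side0.png

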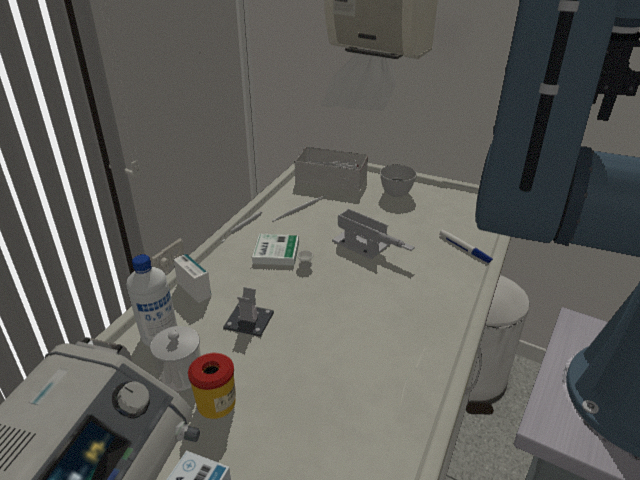

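The top view shows the guard at about (370,262) with the blade toward the bottom at (362,335). The clip is at (180,223), dappen (292,224), gauze (297,182) and sutures (190,137). I'll measure coarsely, then look closer with the wrist camera.

```bash
cat > h.py <<'E'
from cell import manip, planner, sense, capture
import cv2,numpy as np
def cam(n):
    s=sense() if n=="wrist" else None
    c=capture(n)
    if n=="wrist":
        T=np.eye(4);T[:3,:3]=s['ee_rot'];T[:3,3]=s['ee_pos'];E=T@np.array(c['tool_from_camera'])
    else: E=np.array(c['extrinsics'])
    return c['pixels'],np.array(c['mtx']),E
def pl(px,z,K,E):
    d=E[:3,:3]@np.linalg.solve(K,[px[0],px[1],1]);o=E[:3,3]
    return o+d*(z-o[2])/d[2]
def proj(p,K,E):
    q=E[:3,:3].T@(np.asarray(p)-E[:3,3]);q=K@q;return q[:2]/q[2]
def R(yaw): # tool down, tool x at yaw (deg) in world; y = jaws
    c,s=np.cos(np.radians(yaw)),np.sin(np.radians(yaw))
    return np.array([[c,s,0],[s,-c,0],[0,0,-1.]])
def save(im,n,K=None): cv2.imwrite(f"pics/{n}.png",im[:,:,::-1])
def fmt(a): return np.round(np.asarray(a,float),4).tolist()
E
python3 - <<'E'
from h import *
im,K,E=cam("top")
for n,p,z in [("chis tip",(361,337),.04),("mouth",(366,294),.06),("guardend",(376,230),.06),("clip",(181,222),.034),("dappen",(292,224),.026),("gauze",(297,182),.019),("sut",(190,137),.059)]:
    print(n,fmt(pl(p,z,K,E)))
save(cv2.resize(im[200:360,130:430],None,fx=2.6,fy=2.6,interpolation=2),"top0z")
E
```

```text
chis tip [0.4347, -0.1319, 0.04]
mouth [0.5015, -0.1367, 0.06]
guardend [0.6026, -0.1512, 0.06]
clip [0.6103, 0.163, 0.034]
dappen [0.6135, -0.0171, 0.026]
gauze [0.6858, -0.023, 0.019]
sut [0.7457, 0.1512, 0.059]
```

View pics/top0z.png

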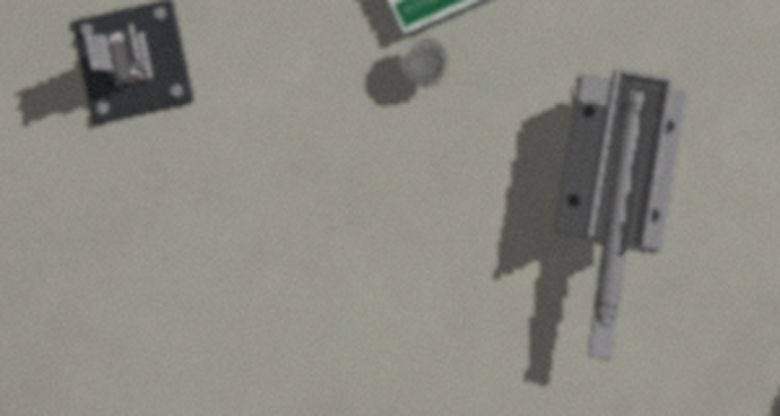

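Run:
```python
from h import *
for p in [(.48,-.14,.2),(.6,.163,.2)]:
  for y in range(-180,180,30):
    q=planner.inverse_kinematics(np.array(p),R(y)); print(p,y,None if q is None else fmt(np.round(q,0)))
manip.move_to(np.array([.5,-.14,.2]),R(-8)) if planner.inverse_kinematics(np.array([.5,-.14,.2]),R(-8)) is not None else None
im,K,E=cam("wrist");save(im,"w1");print(sense()['time_s'],fmt(K@np.eye(3)))
np.savez("w1.npz",im=im,K=K,E=E)
```

```text
(0.48, -0.14, 0.2) -180 [-30.0, 3.0, 105.0, -0.0, 72.0, -120.0]
(0.48, -0.14, 0.2) -150 [-30.0, 3.0, 105.0, -0.0, 72.0, -150.0]
(0.48, -0.14, 0.2) -120 None
(0.48, -0.14, 0.2) -90 [-30.0, 3.0, 105.0, -0.0, 72.0, 150.0]
(0.48, -0.14, 0.2) -60 [-30.0, 3.0, 105.0, -0.0, 72.0, 120.0]
(0.48, -0.14, 0.2) -30 [-30.0, 3.0, 105.0, -0.0, 72.0, 90.0]
(0.48, -0.14, 0.2) 0 [-30.0, 3.0, 105.0, -0.0, 72.0, 60.0]
(0.48, -0.14, 0.2) 30 [-30.0, 3.0, 105.0, -0.0, 72.0, 30.0]
(0.48, -0.14, 0.2) 60 [-30.0, 3.0, 105.0, -0.0, 72.0, 0.0]
(0.48, -0.14, 0.2) 90 [-30.0, 3.0, 105.0, -0.0, 72.0, -30.0]
(0.48, -0.14, 0.2) 120 [-30.0, 3.0, 105.0, -0.0, 72.0, -60.0]
(0.48, -0.14, 0.2) 150 [-30.0, 3.0, 105.0, -0.0, 72.0, -90.0]
(0.6, 0.163, 0.2) -180 [4.0, 18.0, 87.0, -0.0, 75.0, -86.0]
(0.6, 0.163, 0.2) -150 [4.0, 18.0, 87.0, -0.0, 75.0, -116.0]
(0.6, 0.163, 0.2) -120 [4.0, 18.0, 87.0, -0.0, 75.0, -146.0]
(0.6, 0.163, 0.2) -90 [4.0, 18.0, 87.0, -0.0, 75.0, -176.0]
(0.6, 0.163, 0.2) -60 [4.0, 18.0, 87.0, -0.0, 75.0, 154.0]
(0.6, 0.163, 0.2) -30 [4.0, 18.0, 87.0, -0.0, 75.0, 124.0]
(0.6, 0.163, 0.2) 0 [4.0, 18.0, 87.0, -0.0, 75.0, 94.0]
(0.6, 0.163, 0.2) 30 [4.0, 18.0, 87.0, -0.0, 75.0, 64.0]
(0.6, 0.163, 0.2) 60 [4.0, 18.0, 87.0, -0.0, 75.0, 34.0]
(0.6, 0.163, 0.2) 90 [4.0, 18.0, 87.0, -0.0, 75.0, 4.0]
(0.6, 0.163, 0.2) 120 [4.0, 18.0, 87.0, -0.0, 75.0, -26.0]
(0.6, 0.163, 0.2) 150 [4.0, 18.0, 87.0, -0.0, 75.0, -56.0]
2.0417 [[352.7626, 0.0, 323.6056], [0.0, 352.7626, 239.9375], [0.0, 0.0, 1.0]]
```

View pics/w1.png

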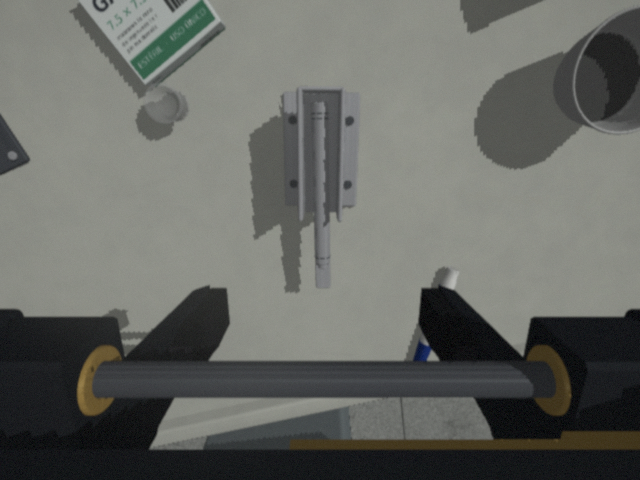

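The wrist view shows the guard clearly: its foot plate spans (284-358, 93-208) and the chisel runs from its butt at (320,103) to its edge at (322,288). Next I'll zoom in for measuring.

```bash
python3 - <<'E'
from h import *
d=np.load("w1.npz");save(cv2.resize(d['im'][80:300,260:380],None,fx=2.7,fy=2.7,interpolation=cv2.INTER_CUBIC),"w1z")
E
python3 - <<'E'
from h import *
manip.move_to(np.array([.54,.163,.2]),R(0))
im,K,E=cam("wrist");save(im,"w2");print(sense()['time_s'])
np.savez("w2.npz",im=im,K=K,E=E)
p=proj([.61,.163,.034],K,E).astype(int);print(p)
u=slice(max(p[1]-75,0),p[1]+75);v=slice(p[0]-75,p[0]+75);print(u,v)
save(cv2.resize(im[u,v],None,fx=4,fy=4,interpolation=cv2.INTER_CUBIC),"w2z")
E
```

```text
3.2583
[321 138]
slice(np.int64(63), np.int64(213), None) slice(np.int64(246), np.int64(396), None)
```

View pics/w1z.png

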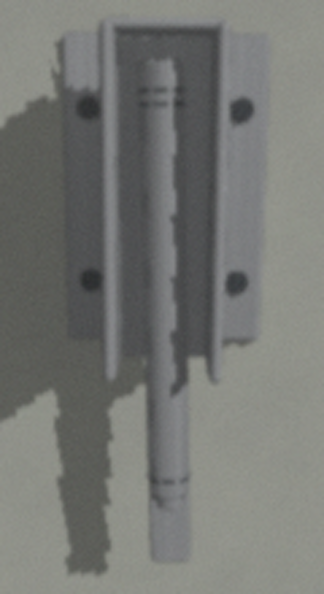

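View pics/w2.png

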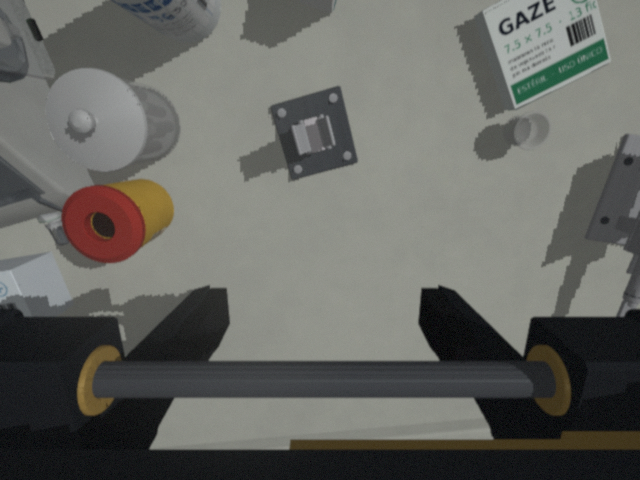

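View pics/w2z.png

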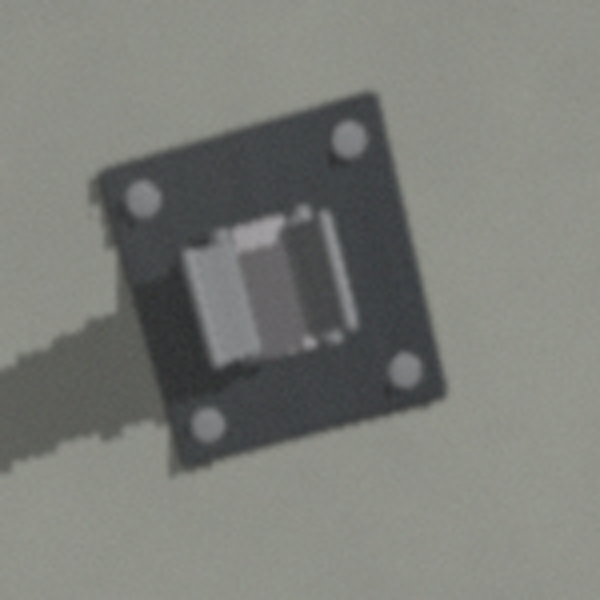

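The clip's screws in the zoom are at (143,199), (348,139), (207,425) and (405,369), with the jaws along image-vertical, tilted about 14°. In w1z the guard's holes are at (88,107), (241,110), (91,280) and (236,283). The rims run (107,22)-(113,377) and (221,25)-(215,380), and the chisel (160,60)-(170,560).

Run:
```python
from h import *
d=np.load("w2.npz");K,E=d['K'],d['E']
S=[pl((246+a/4-.37,63+b/4-.37),.007,K,E) for a,b in [(143,199),(348,139),(207,425),(405,369)]]
c=np.mean(S,0);dx=(S[0]+S[1]-S[2]-S[3]);print("clip",fmt(c),np.degrees(np.arctan2(dx[1],dx[0])))
dy=S[0]+S[2]-S[1]-S[3];print(np.degrees(np.arctan2(dy[1],dy[0])), fmt(np.linalg.norm(dx)/2),fmt(np.linalg.norm(dy)/2))
# jaws tops z .063
J=[pl((246+a/4,63+b/4),.063,K,E) for a,b in [(185,250),(213,362),(325,212),(352,328)]]
print("jaws",fmt(np.mean(J,0)))
im=d['im'];g=cv2.cvtColor(im,cv2.COLOR_RGB2GRAY);m=((g<80)&(np.arange(480)[:,None]<185)&(np.arange(480)[:,None]>80)).astype(np.uint8);m[:,:267]=0;m[:,362:]=0
m=cv2.morphologyEx(m,cv2.MORPH_OPEN,np.ones((5,5)));cs=max(cv2.findContours(m,0,2)[0],key=cv2.contourArea);r=cv2.minAreaRect(cs);print(r,fmt(pl(r[0],.005,K,E)))
d=np.load("w1.npz");K,E=d['K'],d['E']
f=lambda a,b,z:pl((260+a/2.7-.3,80+b/2.7-.3),z,K,E)
H=[f(*p,.005) for p in [(88,107),(241,110),(91,280),(236,283)]]
c=np.mean(H,0);dx=H[0]+H[1]-H[2]-H[3];print("guard holes",fmt(c),np.degrees(np.arctan2(dx[1],dx[0])))
r=[f(*p,.06) for p in[(107,22),(113,377),(221,25),(215,380)]]
dx=r[0]+r[2]-r[1]-r[3];print("rims",fmt(np.mean(r,0)),np.degrees(np.arctan2(dx[1],dx[0])),np.linalg.norm(dx)/2,fmt(r))
t=f(170,560,.041);b=f(160,60,.045);print("chisel tip,butt",fmt(t),fmt(b),np.linalg.norm(t-b),np.degrees(np.arctan2(*(b-t)[1::-1])))
print("ring",fmt(f(169,482,.046)))
```

```text
clip [0.613, 0.1691, 0.007] 15.05080478162563
105.3394919127622 0.0519 0.0481
jaws [0.6129, 0.1689, 0.063]
((314.1038513183594, 133.38075256347656), (77.61962127685547, 71.91874694824219), 74.74488067626953) [0.6136, 0.1696, 0.005]
guard holes [0.5557, -0.1467, 0.005] -8.50314064898961
rims [0.5553, -0.147, 0.06] -8.162583140867655 0.10120886903870015 [[0.608, -0.1386, 0.06], [0.5079, -0.1243, 0.06], [0.6028, -0.1698, 0.06], [0.5025, -0.1554, 0.06]]
chisel tip,butt [0.4355, -0.1318, 0.041] [0.5972, -0.1517, 0.045] 0.16304389823281917 -7.021556570329313
ring [0.4661, -0.1358, 0.046]
```

Run:
```python
from h import *
manip.command_gripper(.05)
y=-7.0;u=np.array([np.cos(np.radians(y)),np.sin(np.radians(y)),0])
t=np.array([.4355,-.1318,0]);g=t+u*(.0825-.033)
manip.move_to(g+[0,0,.10],R(y))
manip.servo_line(g+[0,0,.0203],vel=.08)
print(sense()['force'])
manip.command_gripper(0.0,f_grip=40)
s=sense();print(s['time_s'],s['ee_pos'],s['force'],s['finger_gap'])
im,K,E=cam("side");save(cv2.resize(im[180:300,300:460],None,fx=4,fy=4,interpolation=2),"s1")
```

```text
[-0.43773976 -0.23069161 -0.89543477]
6.9917 [ 0.48471858 -0.13684816  0.02035613] [1.06008184 4.84322777 2.81165432] 0.013059417906679903
```

View pics/s1.png

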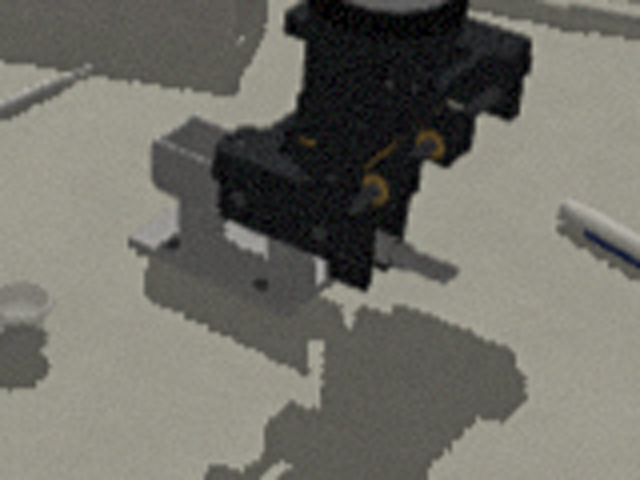

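Held (gap 13 mm). I'll lift it and check with the side and wrist views.

Run:
```python
from h import *
p=np.array(sense()['ee_pos']);manip.servo_line(p+[0,0,.13],vel=.1)
s=sense();print(s['time_s'],s['ee_pos'],s['force'],s['finger_gap'])
im,K,E=cam("side");print(proj(s['ee_pos'],K,E));q=proj(s['ee_pos'],K,E).astype(int);save(cv2.resize(im[q[1]-70:q[1]+70,q[0]-90:q[0]+90],None,fx=4,fy=4,interpolation=2),"s2")
im,K,E=cam("wrist");save(im,"w3")
```

```text
8.4917 [ 0.48425572 -0.13664259  0.14960973] [ 0.5073949  -0.90369696 -1.66292229] 0.013107772328015938
[395.6888471  192.53894551]
```

View pics/s2.png

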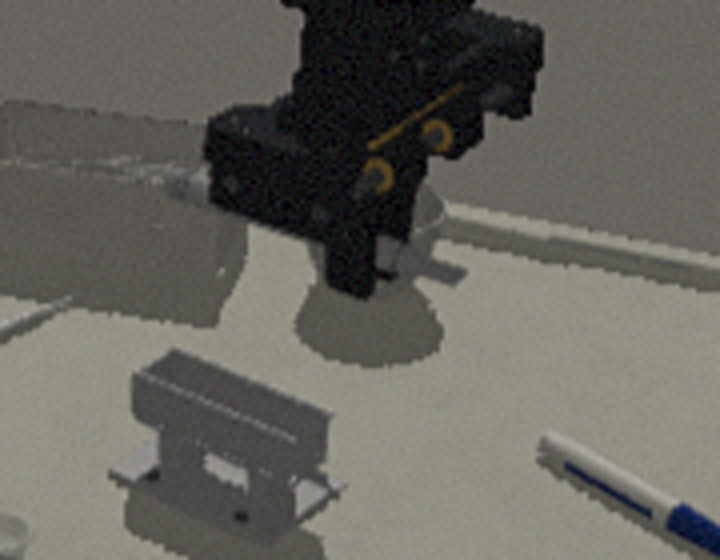

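View pics/w3.png

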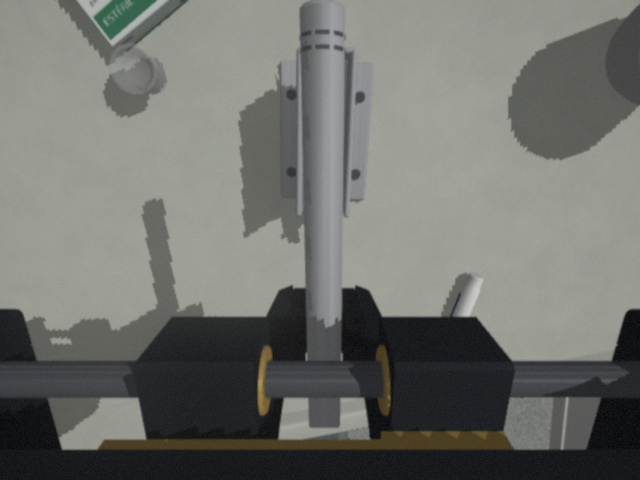

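Run:
```python
from h import *
s=sense();c=capture("wrist");K=np.array(c['mtx']);T=np.array(c['tool_from_camera'])
im=c['pixels'];save(cv2.resize(im[0:60,270:380],None,fx=7,fy=7,interpolation=2),"w3a");save(cv2.resize(im[395:440,290:360],None,fx=8,fy=8,interpolation=2),"w3b")
for p,z in[((322,2),-.0187-.007),((322,2),-.0187),((324,426),-.0187),((325,426),-.0207),((321,31),-.0257),((321,47),-.0257)]:print(p,fmt(pl(p,z,K,T)))
```

```text
(322, 2) [0.1127, 0.0003, -0.0257]
(322, 2) [0.1148, 0.0003, -0.0187]
(324, 426) [-0.0506, 0.0011, -0.0187]
(325, 426) [-0.0486, 0.0015, -0.0207]
(321, 31) [0.1052, 0.0, -0.0257]
(321, 47) [0.1009, 0.0, -0.0257]
```

View pics/w3a.png

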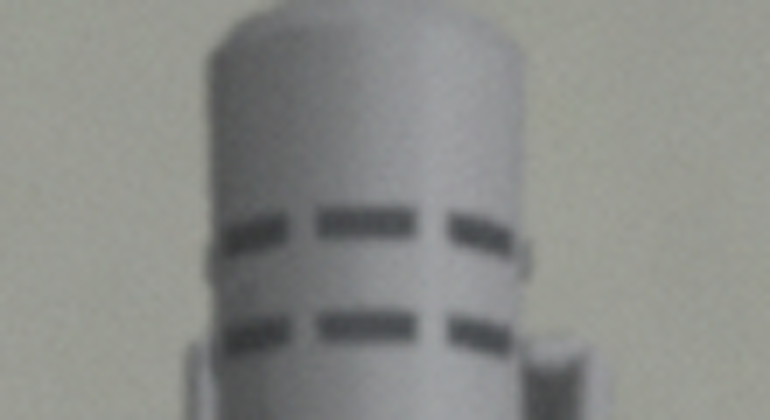

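View pics/w3b.png

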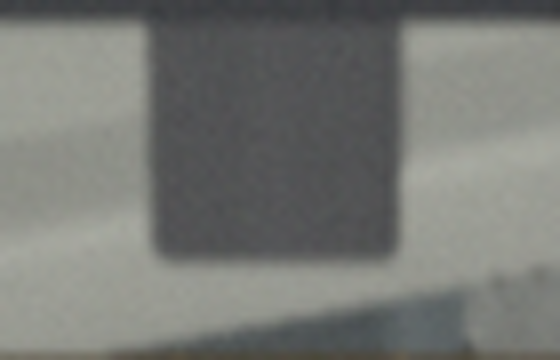

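The chisel sits level in the fingers: butt at tool x +0.113, edge at −0.050, and the silhouette width gives a consistent depth. Now to the clip.

Run:
```python
from h import *
y=15.0;u=np.array([np.cos(np.radians(y)),np.sin(np.radians(y)),0])
c=np.array([.613,.169,0]);g=c-u*.030
manip.move_to(g+[0,0,.15],R(y))
manip.servo_line(g+[0,0,.065],vel=.1)
im,K,E=cam("wrist");save(im,"w4")
s=sense();print(s['time_s'],s['ee_pos'],s['force'])
```

```text
10.8917 [0.58478559 0.16131571 0.06593544] [ 0.04051132 -0.26629159 -1.17193115]
```

View pics/w4.png

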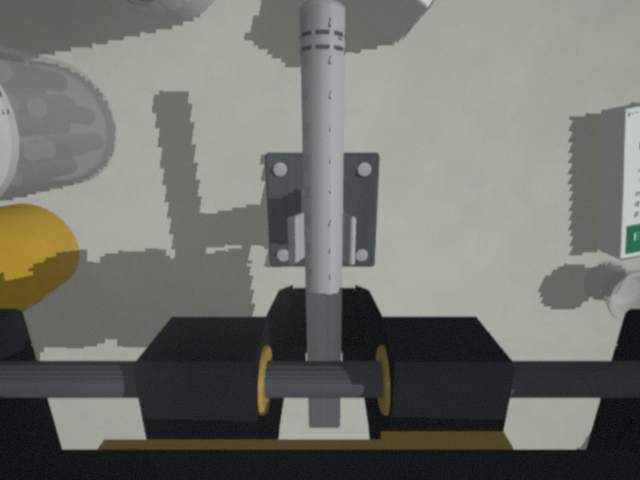

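The chisel (column 323) is centred between the jaws (295 and 352). I'll press down in steps, watching the force.

Run:
```python
from h import *
p=np.array(sense()['ee_pos']);
for z in [.050,.040,.036,.033,.030,.0275,.025,.0235,.0225,.0215,.0205]:
    p[2]=z;manip.servo_line(p,vel=.04);s=sense();print(z,round(s['ee_pos'][2],4),fmt(s['force']),fmt(s['wrist_torque']))
    if z<.026 and s['force'][2]>15: break
    if s['force'][2]>45: break
print(s['time_s'])
im,K,E=cam("wrist");save(im,"w5")
im,K,E=cam("side");save(cv2.resize(im[240:360,180:340],None,fx=4,fy=4,interpolation=2),"s5")
```

```text
0.05 0.0496 [-0.0281, -0.1586, -0.4813] [0.0057, 0.0619, 0.038]
0.04 0.0396 [0.7555, -0.7027, -0.6207] [-0.0594, 0.0615, -0.0066]
0.036 0.0358 [-1.3183, 1.0613, -0.5588] [0.0798, 0.0766, 0.0267]
0.033 0.0331 [0.2435, 0.3114, 0.0979] [0.1856, -0.0497, 0.0355]
0.03 0.0298 [0.1223, 1.3318, -1.1089] [0.1251, -0.0908, -0.0229]
0.0275 0.0271 [-0.2553, 0.6134, -0.7389] [0.1091, 0.0127, 0.0076]
0.025 0.0245 [0.5015, -0.0621, -1.9523] [0.1411, 0.0533, -0.0451]
0.0235 0.0231 [0.3276, 0.2139, -3.5708] [0.1634, 0.1235, 0.0137]
0.0225 0.0225 [-2.5137, 0.9831, -1.2458] [0.1826, 0.2681, -0.0299]
0.0215 0.0221 [-4.812, 0.3024, 6.1868] [0.0709, 0.6285, 0.0571]
0.0205 0.0217 [-7.1352, 0.0211, 10.4459] [0.0384, 0.9519, 0.0085]
14.0667
```

View pics/w5.png

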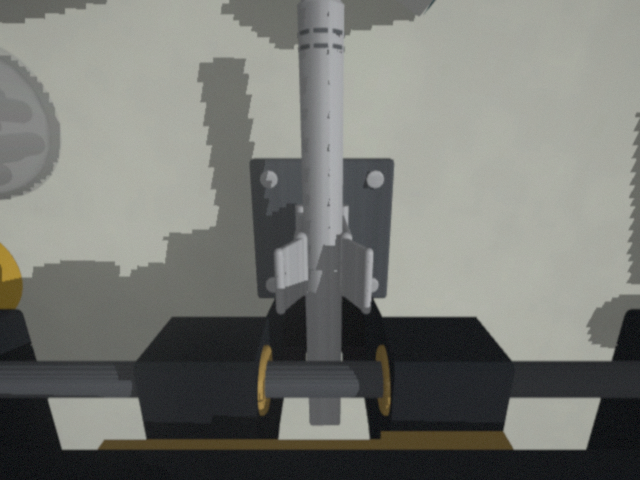

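View pics/s5.png

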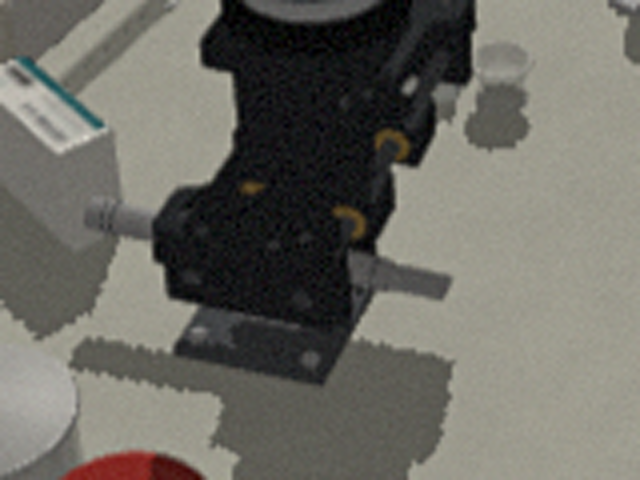

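It is seated: resistance rises at TCP z ≈ 0.022, which matches the cradle height, and the chisel still looks level. I'll relax, let go, and look.

Run:
```python
from h import *
p=np.array(sense()['ee_pos']);p[2]=.0222;manip.servo_line(p,vel=.04)
manip.command_gripper(.05,f_grip=40);manip.hold(.4)
s=sense();print(s['force'],s['finger_gap'])
p=np.array(s['ee_pos']);p[2]=.12;manip.servo_line(p,vel=.12);manip.hold(.1)
s=sense();print(s['time_s'],s['ee_pos'])
im,K,E=cam("wrist");save(im,"w6");np.savez("w6.npz",im=im,K=K,E=E)
im,K,E=cam("side");save(cv2.resize(im[240:360,180:340],None,fx=4,fy=4,interpolation=2),"s6")
```

```text
[-0.14576535  0.15130903 -0.01925891] 0.04991834112942945
16.5833 [0.58376923 0.16123148 0.11877919]
```

View pics/w6.png

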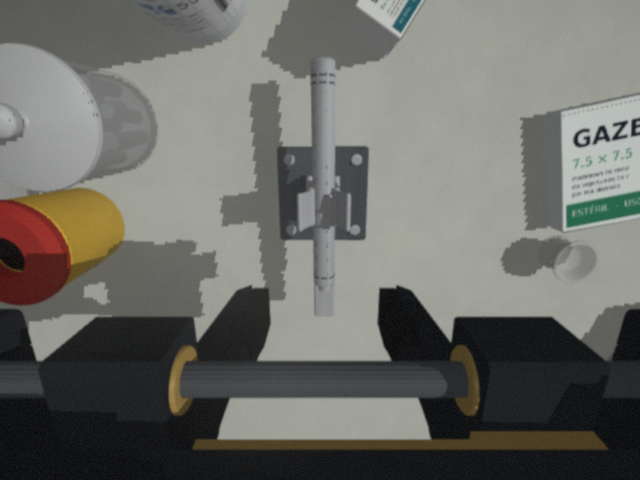

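View pics/s6.png

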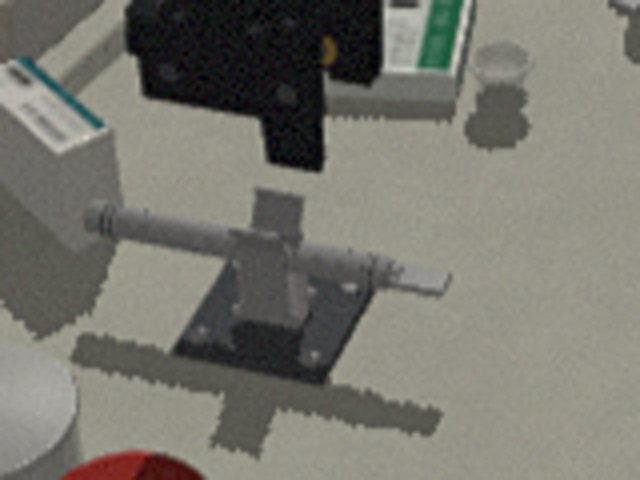

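The chisel sits in the clip. In the wrist view its butt is at (322,58) and its edge at (324,316); in the side view the butt is at about (202,294) and the edge at (292,310). Triangulating both ends gives the level.

Run:
```python
from h import *
d=np.load("w6.npz");Kw,Ew=d['K'],d['E'];_,K,E=cam("side")
b=pl((322,58),.048,Kw,Ew);t=pl((324.5,316.5),.042,Kw,Ew);print(fmt(b),fmt(t),np.linalg.norm(b-t))
print(np.degrees(np.arctan2(*(b-t)[1::-1])))
P=lambda K,E:K@np.linalg.inv(E)[:3]
for n,a,s in[("butt top",(322,58),(180+97/4,240+200/4)),("tip",(324.5,316.5),(180+445/4,240+283/4)),("ring mid",(322.5,80),(180+119/4,240+208/4)),("blade ring",(324.5,276),(180+381/4,240+258/4))]:
    X=cv2.triangulatePoints(P(Kw,Ew),P(K,E),np.array(a,float).reshape(2,1),np.array(s,float).reshape(2,1));print(n,fmt(X[:3,0]/X[3,0]))
for h in(.034,.041,.048):
  print(h,[fmt((proj([*(x+0*b)[:2],h],K,E)-[180,240])*4) for x in(b,t)])
```

```text
[0.694, 0.1911, 0.048] [0.5358, 0.147, 0.042] 0.16431251131447483
15.55805951934996
butt top [0.6923, 0.1896, 0.0499]
tip [0.5366, 0.1477, 0.0424]
ring mid [0.6822, 0.1868, 0.0477]
blade ring [0.5663, 0.1539, 0.0465]
0.034 [[93.7566, 228.3209], [448.6377, 297.2095]]
0.041 [[91.8865, 216.0599], [448.2109, 284.7611]]
0.048 [[90.001, 203.6977], [447.7804, 272.2059]]
```

It is level: tops at 47.7 and 46.5 mm at the two ring marks. Now I'll regrasp the butt half from the other side and lift it straight out.

Run:
```python
from h import *
y=15.5;u=np.array([np.cos(np.radians(y)),np.sin(np.radians(y)),0])
g=np.array([.6148,.1688,0])+u*.042
print(planner.inverse_kinematics(g+[0,0,.12],R(y-180)))
p=np.array(sense()['ee_pos']);p[2]=.18;manip.servo_line(p,vel=.2)
manip.move_to(g+[0,0,.12],R(y-180))
manip.servo_line(g+[0,0,.0223],vel=.08)
manip.command_gripper(0,f_grip=45)
s=sense();print(s['time_s'],s['ee_pos'],s['force'],s['finger_gap'])
p=np.array(s['ee_pos'])
for z in (.03,.045,.07,.15):
    p[2]=z;manip.servo_line(p,vel=.05 if z<.06 else .1);s=sense();print(z,fmt(s['force']),s['finger_gap'])
manip.hold(.15)
im,K,E=cam("wrist");save(im,"w7");print(sense()['time_s'])
im,K,E=cam("side");save(cv2.resize(im[160:340,180:390],None,fx=3.5,fy=3.3,interpolation=2),"s7")
```

```text
[ 5.37932332e+00  2.98703094e+01  8.08385860e+01 -2.54444375e-14
  6.92911046e+01 -1.00120677e+02]
21.8583 [0.6552803  0.18018096 0.02235872] [-0.94913625  1.0430348   0.50733681] 0.013044867896431214
0.03 [-0.5078, 0.9618, -1.0494] 0.012664161119957178
0.045 [-0.7397, 0.6007, -1.2277] 0.012607974923412094
0.07 [0.6107, -0.7921, -0.7503] 0.012960605795725265
0.15 [-1.0414, -0.3466, -1.4907] 0.012502836321781948
24.1583
```

View pics/w7.png

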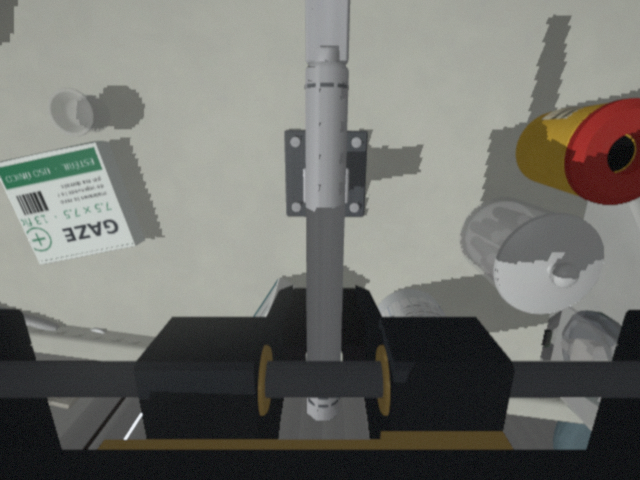

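View pics/s7.png

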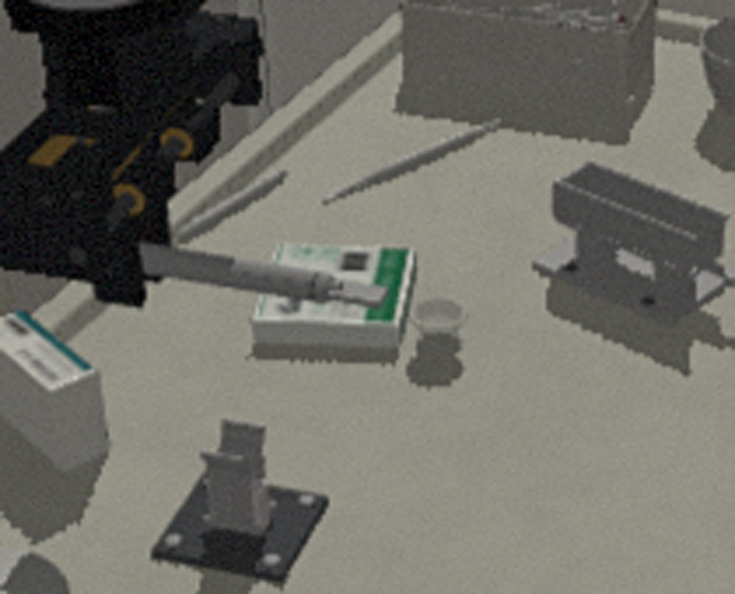

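Run:
```python
from h import *
c=capture("wrist");K=np.array(c['mtx']);T=np.array(c['tool_from_camera'])
im=c['pixels'];save(cv2.resize(im[40:110,280:370],None,fx=8,fy=8,interpolation=2),"w7a")
for x in(-.0405,-.0305+0):print(x,proj([x,0,-.0257],K,T),proj([x,0,-.0187],K,T))
for dz in(-.003,0,.003):print(dz,proj([.093,0,-.0257+dz],K,T),proj([.0995,0,-.0257+dz],K,T))
for p in((325,85),(323,405)):print(fmt(pl(p,-.0257,K,T)))
print(fmt(pl((322,419),-.0187,K,T)))
```

```text
-0.0405 [324.79859786 422.68246913] [324.75853803 410.15909019]
-0.0305 [324.83416414 403.45932027] [324.7917753  391.52913827]
-0.003 [325.47501306  78.50316099] [325.51981956  54.68178802]
0 [325.43293199  79.83247659] [325.47579193  56.66719515]
0.003 [325.39298916  81.09424687] [325.43404067  58.54995051]
[0.0915, -0.0001, -0.0257]
[-0.0313, -0.0008, -0.0257]
[-0.0454, -0.0012, -0.0187]
```

View pics/w7a.png

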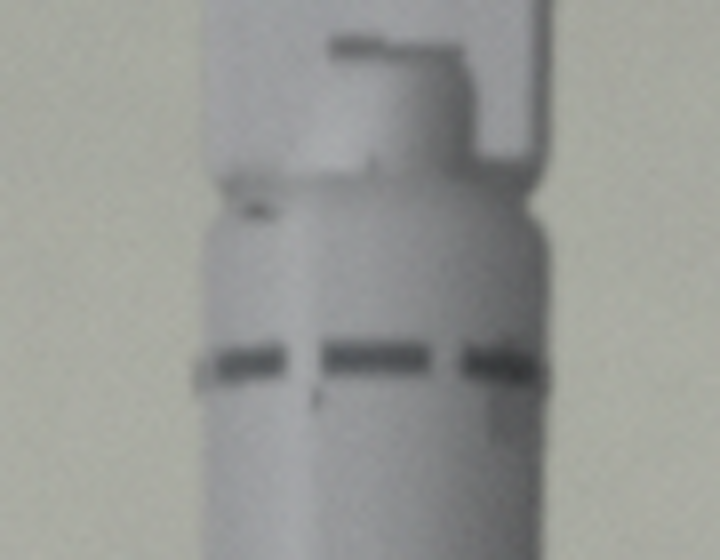

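The chisel is level in the fingers, with the grasp about 41 mm toward the butt and the edge at tool x ≈ +0.123. Next I'll carry it above the guard and check alignment.

Run:
```python
from h import *
y=-8.3;u=np.array([np.cos(np.radians(y)),np.sin(np.radians(y)),0])
g=np.array([.5555,-.1468,0])+u*(.036-.1235)
p=np.array(sense()['ee_pos']);p[2]=.2;manip.servo_line(p,vel=.15)
manip.move_to(g+[0,0,.2],R(y))
manip.servo_line(g+[0,0,.085],vel=.1);manip.hold(.1)
s=sense();print(s['time_s'],s['ee_pos'],fmt(g),s['finger_gap'])
im,K,E=cam("wrist");save(im,"w8");np.savez("w8.npz",im=im,K=K,E=E)
im,K,E=cam("side");save(cv2.resize(im[150:300,290:450],None,fx=4,fy=4,interpolation=2),"s8")
```

```text
28.6333 [ 0.46943041 -0.13443938  0.08570568] [0.4689, -0.1342, 0.0] 0.013212599687667071
```

View pics/w8.png

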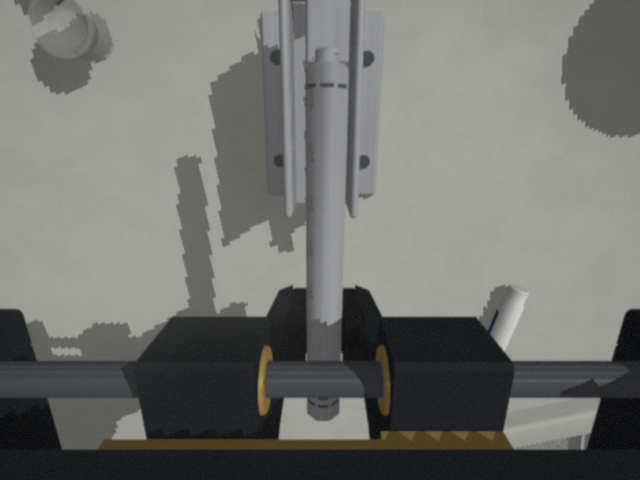

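View pics/s8.png

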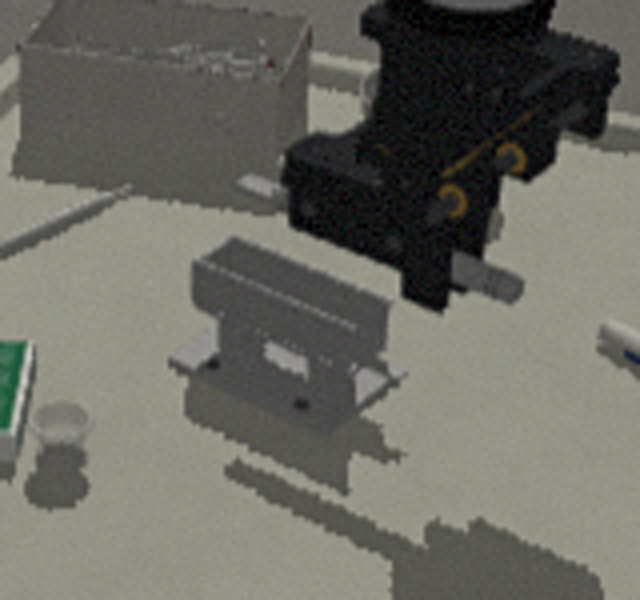

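The channel walls (columns 290 and 354, centre 322) straddle the chisel (column 325), so it is aligned. I'll lower it, watching the force.

Run:
```python
from h import *
y=-8.3;u=np.array([np.cos(np.radians(y)),np.sin(np.radians(y)),0])
p=np.array([.5555,-.1468,0])+u*(.036-.1235)
for z in [.05,.035,.028,.024,.022,.021,.0203,.0198]:
    p[2]=z;manip.servo_line(p,vel=.06);s=sense();print(z,round(s['ee_pos'][2],4),fmt(s['force']),fmt(s['wrist_torque']))
    if s['force'][2]>5: break
print(s['time_s'])
im,K,E=cam("wrist");save(im,"w9")
im,K,E=cam("side");save(cv2.resize(im[170:290,300:460],None,fx=4,fy=4,interpolation=2),"s9")
```

```text
0.05 0.0499 [-0.6464, -0.3992, -0.7043] [0.0881, 0.0367, 0.0118]
0.035 0.0345 [0.0912, -0.2766, -0.8086] [0.0655, 0.0998, -0.0391]
0.028 0.0276 [-0.9331, -0.1258, 0.2262] [0.029, 0.0468, -0.007]
0.024 0.0238 [0.23, 0.102, -1.9421] [0.0185, 0.0437, 0.0634]
0.022 0.0219 [0.3019, 0.1713, -1.5059] [0.0082, 0.0409, -0.0136]
0.021 0.021 [0.5881, -0.5156, -1.0274] [0.0032, 0.0457, 0.0032]
0.0203 0.0204 [1.2658, -1.2208, -1.0068] [0.0751, 0.0313, 0.0354]
0.0198 0.0201 [-1.6418, 0.763, 5.014] [0.0877, 0.2508, -0.0418]
31.3833
```

View pics/w9.png

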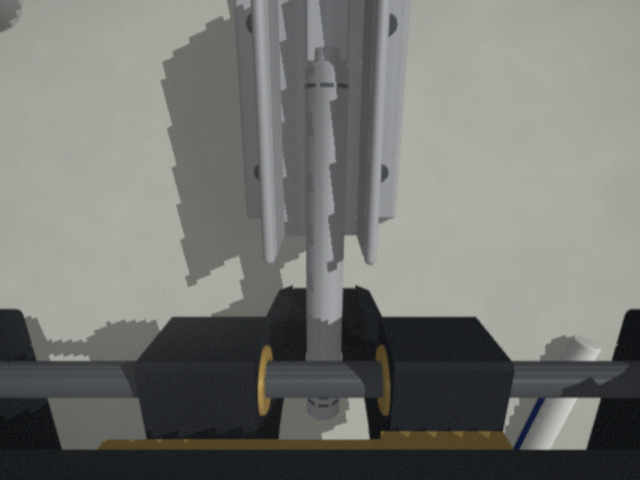

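View pics/s9.png

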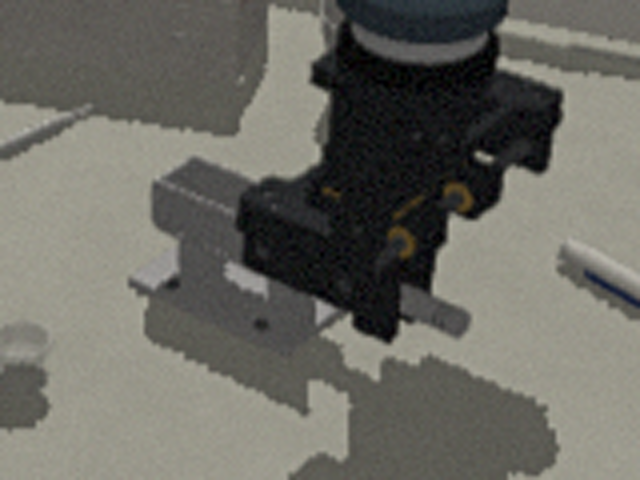

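It touches the floor at the expected height. I'll release, retreat straight up and check.

Run:
```python
from h import *
manip.command_gripper(.05,f_grip=20);manip.hold(.3)
p=np.array(sense()['ee_pos']);p[2]=.2;manip.servo_line(p,vel=.1)
manip.move_to(np.array([.5,-.14,.2]),R(-8.3));manip.hold(.2)
im,K,E=cam("wrist");print(sense()['time_s']);save(im,"w10");np.savez("w10.npz",im=im,K=K,E=E)
save(cv2.resize(im[80:300,260:380],None,fx=2.7,fy=2.7,interpolation=cv2.INTER_CUBIC),"w10z")
im,K,E=cam("side");save(cv2.resize(im[170:290,300:460],None,fx=4,fy=4,interpolation=2),"s10")
im,K,E=cam("top");save(im,"top10")
```

```text
34.9417
```

View pics/w10z.png

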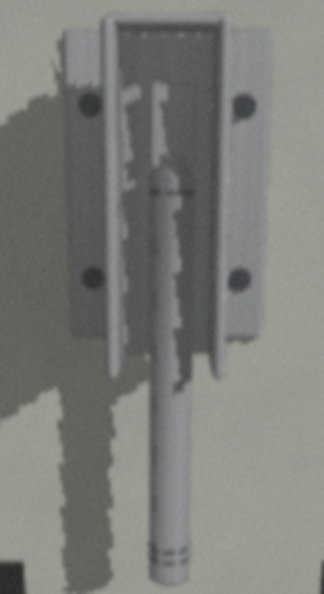

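View pics/s10.png

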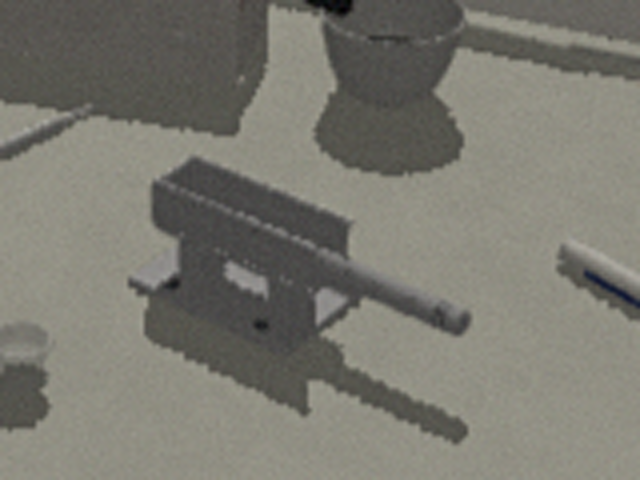

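View pics/top10.png

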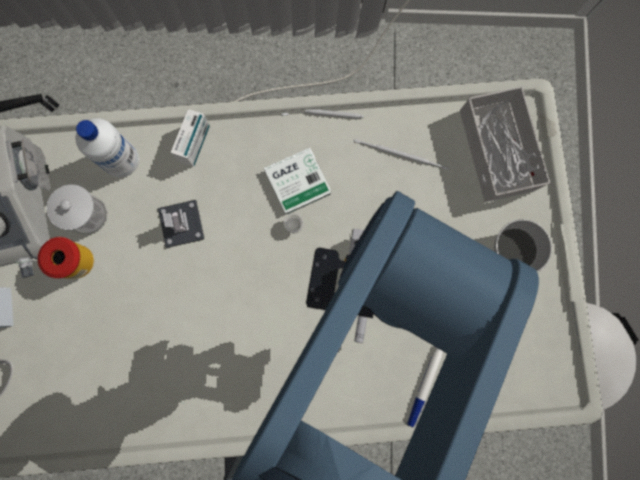

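The chisel lies in the channel with its blade inside (edge at about (160,84) in the zoom) and its butt outside at (169,583). Bystanders are unmoved. Now the numbers.

Run:
```python
from h import *
d=np.load("w10.npz");K,E=d['K'],d['E']
f=lambda a,b,z:pl((260+a/2.7-.3,80+b/2.7-.3),z,K,E)
y=np.radians(-8.3);G=np.array([[np.cos(y),np.sin(y)],[-np.sin(y),np.cos(y)]])
o=np.array([.5555,-.1468]);g=lambda p:fmt(G@(p[:2]-o))
e,b=f(162,84,.041),f(169,583,.039);print("edge",g(e),"butt",g(b),np.linalg.norm(e-b))
r=[f(*p,.06) for p in[(109,378),(219,378)]];print("rim mouth ends",[g(x) for x in r],"endwall inner top",g(f(165,27,.06)))
_,K2,E2=cam("side")
P=lambda K,E:K@np.linalg.inv(E)[:3]
for n,a,s in [("butt ring",(168,550),(438,305)),("butt bottom/end",(169,583),(463,322))]:
    X=cv2.triangulatePoints(P(K,E),P(K2,E2),np.array([260+a[0]/2.7-.3,80+a[1]/2.7-.3]).reshape(2,1),np.array([300+s[0]/4,170+s[1]/4]).reshape(2,1));X=X[:3,0]/X[3,0];print(n,fmt(X),g(X))
```

```text
edge [0.0345, 0.0012] butt [-0.1316, -0.0008] 0.16616700997859857
rim mouth ends [[-0.0515, 0.0175], [-0.0515, -0.0164]] endwall inner top [0.0485, 0.0001]
butt ring [0.4415, -0.1299, 0.0445] [-0.1153, 0.0003]
butt bottom/end [0.4271, -0.1281, 0.0406] [-0.1298, -0.0001]
```

Run:
```python
from h import *
s=sense();print(s['time_s'],s['force'],s['finger_gap']);print(manip.sign_off())
```

```text
35.0917 [-0.75387449 -0.48591602  0.02676537] 0.05000744487175415
the job is handed in; nothing more can be done
None
```

I turned the chisel round and handed the job in at 35.1 s of the 64 s allowed. It now lies in the guard channel with the blade inside and the butt out. The robot gives no verdict, so the figures below are my own camera measurements.

- **Clip:** I gripped the handle outside the guard mouth and pressed its middle into the clip, where it seated at the cradle height. After letting go, the two ring marks were at 47.7 and 46.5 mm, so it was level.
- **Regrasp:** I took it again about 41 mm toward the butt, on the other side of the clip. It came straight out and stayed level.
- **Final position:** The cutting edge is at guard x ≈ +34.5 mm, about 15 mm from the end wall. The edge and butt are within about 1.5 mm of the channel line, which puts the angle under 1°.
- **Height:** The tops of the butt ring and butt end measured about 44.5 mm and 40.6 mm. The ring is close to the 46 mm expected for lying flat on the floor. The butt-end figure is looser, because I could not pick a definite point there.
- **Surroundings:** The gauze, dappen and sutures look unmoved in the top view, though I did not measure them again. The gripper is clear of everything.

No check failed. Readings disagreed by 1–2 mm, within the cameras' accuracy: the chisel measured 163–166 mm against its true 165 mm, and the guard rims suggest its origin is 1.5 mm off in x.

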